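# Try stirrer shaft sleeves on the gauge pin and show the one that fits

## Task

One of the two tall aluminium sleeves fits the gauge pin: try them, slide the one that fits down the pin until it is fully home on the base, and stand the other upright in the grey reject tray and let it go. With the misfit standing in the tray and the good sleeve home on the pin, draw the good sleeve off the pin again, lift it so that its middle is more than 15 cm above the bench, tip it about 45 degrees over from upright so that its bore can be looked into, and finish while still holding it there. Leave everything else on the bench where it is.

Things in the scene. Friction and masses are not known exactly. Their poses are not given: they have to be found in the camera images.
- sleeve_a_mid (a point): One sleeve: aluminium tube standing upright, 40 mm outside diameter, 60 mm tall, 0.1 to 0.2 kg. One sleeve's through bore is 24 mm and slides freely over the gauge pin; the other's is 16 mm and stops on the pin's tapered tip, about 40 mm above home; which is which is not given, outside they are alike. Point: its centre, 30 mm above its underside; z: its axis, up.
- sleeve_b_mid (a point): The other sleeve: aluminium tube standing upright, 40 mm outside diameter, 60 mm tall, 0.1 to 0.2 kg. One sleeve's through bore is 24 mm and slides freely over the gauge pin; the other's is 16 mm and stops on the pin's tapered tip, about 40 mm above home; which is which is not given, outside they are alike. Point: its centre, 30 mm above its underside; z: its axis, up.
- gauge: Gauge, fixed: dark square steel base 90 x 90 x 14 mm with an upright steel pin in its middle, 20 mm in diameter, 46 mm tall (its top 60 mm above the origin), the last 10 mm tapering to 11 mm. A sleeve fully home stands on the base and hides the pin, its centre 44 mm above the origin. Origin: centre of the underside, 2 mm above the bench (on a mat), straight below the pin; z up.
- tray: Reject tray, fixed: shallow open square grey plastic tray 140 x 140 x 22 mm, walls 4 mm, floor 4 mm thick. Origin: centre of its underside, 2 mm above the bench; x and y along its sides, z up.
- jar: Bystander: white plastic jar with cap and paper label, 50 mm diameter, 70 mm tall. Origin: centre of its underside; it stands on one of three spots with the two sleeves.
- reagent: Bystander: brown glass bottle, 54 mm diameter, 108 mm tall. Origin: centre of its underside.
- beaker: Bystander: open steel beaker, 72 mm diameter, 85 mm tall. Origin: centre of its underside.
- driver: Bystander: black screwdriver lying down, 170 mm long along its x, 26 mm high. Origin: middle of its length, at the underside.
- collar: Bystander: flat steel ring lying down, 50 mm diameter, 12 mm high, 28 mm hole. Origin: centre of its underside. It is not one of the sleeves.
- dish: Bystander: small white dish, 68 mm diameter, 22 mm high. Origin: centre of its underside.
- wrench: Bystander: small steel spanner lying flat, 140 mm long along its x, 8 mm high. Origin: middle of its length, at the underside.
Things that resemble listed ones, but are neither listed nor needed, are in the scene too. What is shaped like the part that bears sleeve_a_mid but green is not meant.

How it is judged:
By the outcome, as a careful person would: the job done as asked, in the order asked, and still so for the second after the job is handed in, while the arm keeps its last pose, push and grip.
It also fails if it takes over 70 s, if anything falls off the work surface, if the arm or the gripper's body presses on something with over 40 N, if the wrist force passes 120 N, or if a joint passes its speed limit or range.

## Robot

A 7-joint arm with a two-finger parallel gripper is mounted at the origin on the work surface. World frame = base frame: x ahead of the robot, y to its left, z up, the work surface at z = 0. Lengths are in m, angles in degrees, forces in N, time in s.
With the tool pointing down it reaches from about 0.4 to 0.85 m from the base axis. Payload 6.9 kg.
Tool frame: the origin (TCP) lies between the finger pads; the fingertips stand r.tips_ahead ahead of it and the grasp point (between the pads) lies 11 mm behind it (r.tips_ahead is the distance from the TCP to the fingertips, in m); z points along the fingers, y is the line along which they close (so a half turn about z gives the same grasp; the last joint's range is limited). The gripper opens to 85 mm and grips with 20 to 120 N. Pads are 22 mm wide; open, the fingers measure 114 mm over their backs; the gripper's body (76 mm by 85 mm) begins 54 mm behind the grasp point. The pads swing forward as they close: fully open they stand 13 mm farther back than shut.
Start: joints at [78.18, 29.078, -13.613, 85.955, 7.202, 65.827, -8.869], TCP at [0.192, -0.595, 0.239] pointing down, gripper open.
Joint ranges: [-176.47, 176.47], [-13.61, 117.27], [-81.72, 77.17], [0.22, 143.17], [-87.28, 267.28], [10, 112.55], [-165.47, 165.47]. Speed limits (degrees/s): [136.94, 136.94, 180, 180, 180, 180, 180].

## Interface

Orientations are given as a 3x3 rotation matrix whose columns are the frame's x, y, z axes.
In Python, from rig import r, camera, camera_params, job, recognise, place_of gives the robot as it stands. Calls block until the motion is done:
- r.move_ptp(position, orientation): joint-space move of the TCP to a pose.
- r.line_to(position, orientation=None, velocity=0.15, stop_force=None): straight line of the TCP; orientation=None keeps the orientation; velocity is the mean speed in m/s. With stop_force (N) it stops when the force on the tool has changed by that much, and returns True; else False.
- r.move_j(angles): joint-space move.
- r.set_gripper(opening, squeeze=None): opening from 0.0 (shut) to 1.0 (fully open); squeeze is the grip in N (None keeps the last); returns when the fingers have stopped.
- r.sleep(seconds).
- r.inverse_kinematics(position, orientation): joint angles nearest the present ones, or None.
- r.observe(): the state.
- camera(name): name is "scene" or "side" or "wrist"; returns the picture (420x560x3 uint8, red, green, blue); there is no depth.
- camera_params(name): a dict with "fx", "fy", "cx", "cy" (pixels), "rvec" (rotation vector, rad) and "tvec" (3), from world to camera coordinates, as OpenCV has them. Camera axes: x right, y down, z forward; pixel columns grow to the right and rows downward; lengths in m; the calibration is good to about 2 mm. A picture is of the moment at which its call begins: read the wrist's pose just before it. camera_params takes no time and is no camera call; for the wrist camera it gives the pose at the moment of the call.
A pose or a line that the arm cannot do raises r.MotionError and nothing moves.
- job.hand_in(): hands the job in; it is judged then, once.
Trained networks look in the newest picture that a camera, given by its name, has taken for a name from the list of things; names that differ only in an ending like _2 or _b are one class to them, and where a whole thing is asked for, a point or a joint stands for the part that bears it (a point fixed in the world has none). Each returns a list of dicts, best first, with "score" (0 to 1); they miss things now and then, are a little off and sometimes report something else, mostly with a low value. They report only what shows in the picture. A call takes as long as a camera call. They do not tell look-alikes from the thing itself.
- recognise(camera, name): "at" ([x, y, z] in m, in world coordinates, good to about 4 mm: the middle of the surface that is visible of it).
- place_of(camera, name): "at" ([x, y, z] in m, in world coordinates, good to about 4 mm: a listed point, or the origin of a listed thing).
The state is a dict: "clock": time; "q": joint angles; "joint_velocities": joint speeds; "joint_efforts": joint torques, N m; "position": TCP position; "orientation": TCP orientation; "wrist_force": force on the tool from outside, world axes, zero at the start; "wrist_torque": the same for the moment, N m; "finger_gap": opening from 0.0 (shut) to 1.0 (fully open); "gripper_force": force on a finger pad.
Only numpy, scipy, OpenCV 4.12 (cv2) and the standard library are available. Lean on these libraries where they do the work, as an engineer would, in place of code of your own. Each camera call takes 0.05 s, during which the arm holds its last target. There are 200 camera calls.

## Working session

There is one attempt and no reset: what is moved stays moved. The work goes in short steps, each a Python script; the robot and the scene stay as the last script left them, time stands still between calls to the robot, and variables do not carry over. Pictures are saved under pics/ and viewed, at most 10 in all, crops included, and the job is handed in when it is done.

```bash
ls; mkdir -p pics; cat > h.py <<'E'
import numpy as np, cv2
from rig import r, camera, camera_params, job, recognise, place_of
def save(n,img): cv2.imwrite(f'pics/{n}.png',cv2.cvtColor(img,cv2.COLOR_RGB2BGR))
def proj(c,p):
    k=camera_params(c);K=np.array([[k['fx'],0,k['cx']],[0,k['fy'],k['cy']],[0,0,1.]])
    return cv2.projectPoints(np.array(p,float).reshape(-1,1,3),np.array(k['rvec'],float),np.array(k['tvec'],float),K,None)[0].reshape(-1,2)
def ray(c,uv,z,k=None):
    k=k or camera_params(c);R=cv2.Rodrigues(np.array(k['rvec'],float))[0];t=np.array(k['tvec'],float).ravel()
    C=-R.T@t;d=R.T@np.array([(uv[0]-k['cx'])/k['fx'],(uv[1]-k['cy'])/k['fy'],1])
    return C+d*(z-C[2])/d[2]
def down(a):
    "tool down, finger closing axis y at angle a (deg)"
    a=np.radians(a);y=np.array([np.cos(a),np.sin(a),0]);z=np.array([0,0,-1.]);return np.column_stack([np.cross(y,z),y,z])
E
python3 - <<'E'
from h import *
a=camera('scene');b=camera('side')
save('scene1',a);save('side1',b)
for c in ('scene','side'):
  k=camera_params(c);R=cv2.Rodrigues(np.array(k['rvec'],float))[0];print(c,k['fx'],-R.T@np.array(k['tvec']).ravel(),R[2])
  for n in ('sleeve_a_mid','gauge','tray','jar','reagent','beaker','driver','collar','dish','wrench'):
    print(c,n,[(round(d['score'],2),np.round(d['at'],3).tolist(),proj(c,d['at']).round().tolist()[0]) for d in place_of(c,n)])
o=r.observe();print(o['clock'],o['position'],o['orientation'],r.tips_ahead,o['finger_gap'])
E
```

```text
pics
scene 518.7121332538949 [1.15364783 0.55195127 0.83562158] [-0.52086091 -0.47440107 -0.70968129]
scene sleeve_a_mid [(0.9, [0.604, 0.359, 0.033], [401.0, 307.0]), (0.86, [0.525, 0.32, 0.03], [406.0, 271.0]), (0.73, [0.629, 0.275, 0.03], [355.0, 291.0]), (0.61, [0.463, 0.257, 0.029], [396.0, 237.0]), (0.56, [0.68, 0.393, 0.033], [393.0, 346.0])]
scene gauge [(0.68, [0.554, 0.014, -0.001], [280.0, 213.0])]
scene tray [(0.81, [0.474, -0.312, 0.004], [208.0, 135.0]), (0.57, [0.726, 0.033, -0.002], [230.0, 263.0])]
scene jar [(0.8, [0.581, 0.183, -0.004], [331.0, 261.0]), (0.44, [0.555, 0.013, 0.003], [279.0, 212.0])]
scene reagent [(0.84, [0.728, 0.265, 0.005], [317.0, 329.0]), (0.41, [0.492, 0.167, 0.032], [353.0, 222.0])]
scene beaker [(0.97, [0.724, 0.032, -0.002], [230.0, 262.0])]
scene driver [(0.74, [0.386, -0.008, 0.003], [319.0, 171.0])]
scene collar [(0.67, [0.681, -0.102, 0.001], [202.0, 217.0])]
scene dish []
scene wrench [(0.88, [0.396, 0.342, 0.002], [446.0, 249.0])]
side 407.2223492742452 [0.21717973 0.41106753 0.71910939] [ 0.39485    -0.42933298 -0.81226023]
side sle
[... 393 characters left out ...]
1, 0.004], [227.0, 257.0])]
side reagent [(0.95, [0.731, 0.268, 0.001], [146.0, 241.0])]
side beaker [(0.6, [0.73, 0.032, 0.003], [230.0, 178.0])]
side driver [(0.83, [0.392, -0.008, 0.002], [358.0, 254.0]), (0.21, [0.574, 0.182, 0.005], [228.0, 259.0])]
side collar [(0.62, [0.679, -0.097, -0.002], [284.0, 161.0]), (0.27, [0.73, 0.265, 0.004], [147.0, 240.0])]
side dish [(0.79, [0.691, -0.23, 0.001], [316.0, 131.0])]
side wrench [(0.68, [0.404, 0.34, 0.001], [227.0, 379.0])]
1.1 [ 0.19168907 -0.59485324  0.23927591] [[ 9.51799839e-01  3.06719851e-01  4.43291513e-06]
 [ 3.06719851e-01 -9.51799837e-01  5.90739789e-05]
 [ 2.23384099e-05 -5.48669405e-05 -9.99999998e-01]] 0.008 0.9968750574864944
```

View pics/scene1.png

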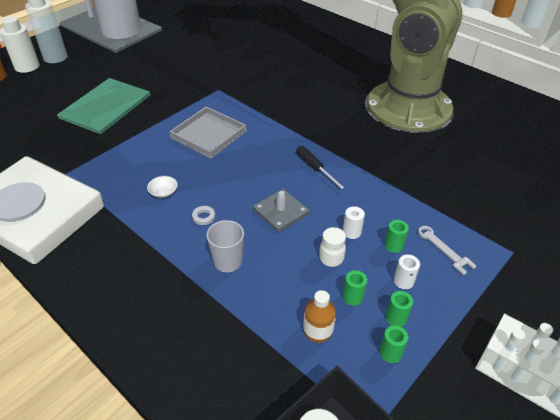

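```bash
python3 - <<'E'
import cv2
a=cv2.imread('pics/side1.png')[220:370,60:300];cv2.imwrite('pics/side1c.png',cv2.resize(a,None,fx=3.3,fy=3.3,interpolation=cv2.INTER_CUBIC))
E
```

```text
(no output)
```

View pics/side1c.png

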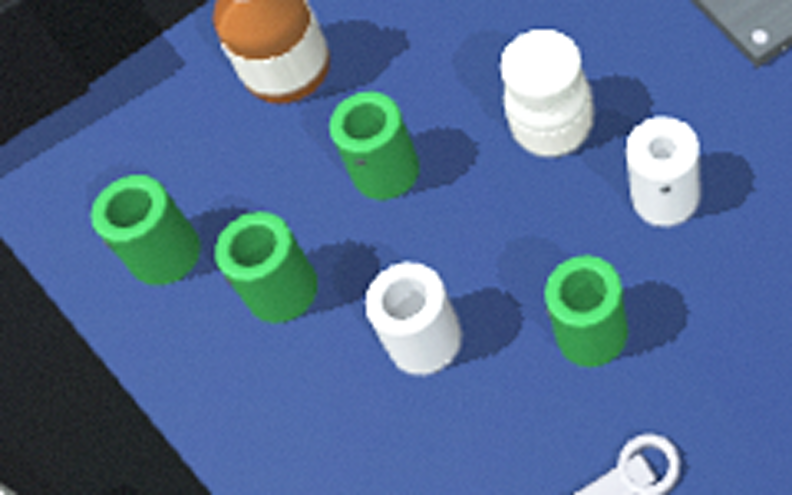

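The side crop shows two white aluminium sleeves. The one at scene px (406,271), about (0.527, 0.322), has a wide bore of ~0.56 of its outside diameter, so it should be the 24 mm one. The one at scene px (353,222), about (0.49, 0.167), has a narrow bore of ~0.38, so it should be the 16 mm one. The four green tubes and the jar are decoys or bystanders. I'll check which tool yaws the arm can reach, then look closer with the wrist camera.

```bash
python3 - <<'E'
from h import *
k=camera_params('wrist');R=cv2.Rodrigues(np.array(k['rvec'],float))[0];C=-R.T@np.array(k['tvec']).ravel()
o=r.observe();T=np.array(o['orientation']);print('cam in tool',T.T@(C-o['position']),'axis',T.T@R[2],k['fx'],k['cx'],k['cy'])
for n,p in dict(good=(.527,.322),bad=(.49,.167),pin=(.551,.015),tray=(.472,-.312)).items():
  print(n,[(a,q.round(0)[[0,6]].tolist() if (q:=r.inverse_kinematics([*p,.2],down(a))) is not None else None) for a in range(-180,180,30)])
# final tilted pose options above gauge
for h in (-125,55,-60,120):
  for ax in ([1,0,0],[0,1,0]):
    for s in (1,-1):
      Q=down(h)@cv2.Rodrigues(np.array(ax,float)*s*np.pi/4)[0]
      q=r.inverse_kinematics([.551,.015,.26],Q);print(h,ax,s,None if q is None else np.round(q).tolist())
E
```

```text
cam in tool [ 0.07513983  0.0002735  -0.13339093] axis [-2.93912619e-01 -1.42855060e-04  9.55832282e-01] 374.06733270496903 282.43390937601146 211.5486295142735
good [(-180, [3.0, 107.0]), (-150, [-63.0, -152.0]), (-120, [-53.0, -136.0]), (-90, [-3.0, -154.0]), (-60, [-3.0, -123.0]), (-30, [-5.0, -91.0]), (0, [0.0, -68.0]), (30, [0.0, -38.0]), (60, [-0.0, -8.0]), (90, [-1.0, 24.0]), (120, [3.0, 47.0]), (150, [3.0, 77.0])]
bad [(-180, [22.0, 119.0]), (-150, [-56.0, -140.0]), (-120, [8.0, -164.0]), (-90, [10.0, -136.0]), (-60, [15.0, -111.0]), (-30, [22.0, -92.0]), (0, [23.0, -65.0]), (30, [25.0, -39.0]), (60, [22.0, -1.0]), (90, [22.0, 29.0]), (120, [22.0, 59.0]), (150, [22.0, 89.0])]
pin [(-180, [-42.0, -144.0]), (-150, [6.0, -162.0]), (-120, [13.0, -137.0]), (-90, [17.0, -111.0]), (-60, [20.0, -83.0]), (-30, [23.0, -56.0]), (0, [26.0, -30.0]), (30, [29.0, -3.0]), (60, [31.0, 24.0]), (90, [33.0, 53.0]), (120, [37.0, 76.0]), (150, [37.0, 106.0])]
tray [(-180, [25.0, -144.0]), (-150, [30.0, -118.0]), (-120, [35.0, -92.0]), (-90, [40.0, -66.0]), (-60, [45.0, -40.0]), (-30, [49.0, -14.0]
[... 423 characters left out ...]
, 34.0, 109.0, 21.0]
55 [1, 0, 0] -1 [61.0, 27.0, -57.0, 118.0, -36.0, 32.0, 95.0]
55 [0, 1, 0] 1 [31.0, 54.0, -57.0, 66.0, 6.0, 106.0, 32.0]
55 [0, 1, 0] -1 [20.0, 23.0, -65.0, 126.0, 79.0, 67.0, -38.0]
-60 [1, 0, 0] 1 [27.0, 41.0, -23.0, 79.0, -20.0, 91.0, -50.0]
-60 [1, 0, 0] -1 [11.0, 34.0, -66.0, 113.0, 69.0, 92.0, -142.0]
-60 [0, 1, 0] 1 [61.0, 18.0, -60.0, 130.0, -72.0, 10.0, 16.0]
-60 [0, 1, 0] -1 [-16.0, 47.0, 9.0, 64.0, 10.0, 112.0, -67.0]
120 [1, 0, 0] 1 [13.0, 36.0, -70.0, 113.0, 70.0, 95.0, 37.0]
120 [1, 0, 0] -1 [45.0, 54.0, -70.0, 78.0, 6.0, 88.0, 101.0]
120 [0, 1, 0] 1 [-16.0, 47.0, 9.0, 64.0, 10.0, 112.0, 113.0]
120 [0, 1, 0] -1 [16.0, 12.0, -2.0, 130.0, -86.0, 29.0, -150.0]
```

```bash
python3 - <<'E'
from h import *
import json
out=[];P={}
for n,p,a,nm in (('pin',(.551,.015),120,'gauge'),('bad',(.49,.167),60,'sleeve_b_mid'),('good',(.527,.322),120,'sleeve_a_mid')):
  r.move_ptp([*p,.17],down(a)); r.sleep(.2)
  k=camera_params('wrist');im=camera('wrist');save('w_'+n,im)
  P[n]={x:np.ravel(v).tolist() for x,v in k.items()}
  print(n,r.observe()['clock'],[(round(d['score'],2),np.round(d['at'],4).tolist()) for d in place_of('wrist',nm)], proj('wrist',[*p,.062]))
  out.append(im[90:330,160:400])
json.dump(P,open('cams.json','w'))
save('w3',cv2.resize(np.hstack(out),(792,264)))
E
```

```text
pin 3.8667 [(0.67, [0.5507, 0.019, 0.0056])] [[283.30880547 212.72597334]]
bad 5.2417 [(0.62, [0.4917, 0.1667, 0.0313])] [[283.11363298 211.78292542]]
good 6.25 [(0.96, [0.6289, 0.2677, 0.0272]), (0.73, [0.5252, 0.3215, 0.0288]), (0.69, [0.6091, 0.3559, 0.0363]), (0.66, [0.6756, 0.3917, 0.0322]), (0.59, [0.463, 0.2553, 0.032])] [[284.86744357 212.62719631]]
```

View pics/w3.png

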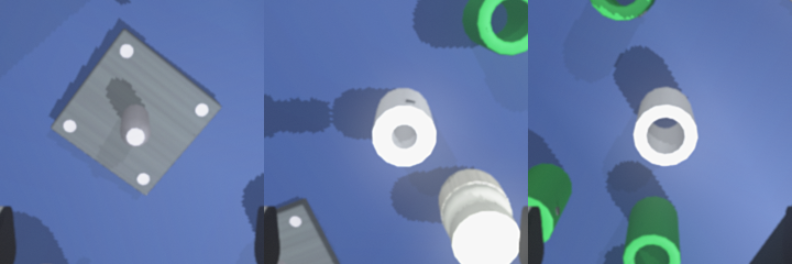

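The wrist views show the pin top at tile px (136,136), the narrow-bore sleeve at (404,135) and the wide-bore sleeve at (665,134). That confirms the good one: white, bore about 0.6 of its outside diameter. Next I fit the top rims.

```bash
python3 - <<'E'
from h import *
import json
P=json.load(open('cams.json'))
for n in P:
  k={x:(v[0] if len(v)==1 else v) for x,v in P[n].items()}
  g=cv2.imread(f'pics/w_{n}.png').min(axis=2)
  for th in (200,225,240):
    cs,_=cv2.findContours((g>th).astype(np.uint8),cv2.RETR_EXTERNAL,cv2.CHAIN_APPROX_NONE)
    cs=[c for c in cs if len(c)>12 and np.linalg.norm(c.reshape(-1,2).mean(0)-[283,212])<25]
    for c in cs:
      e=cv2.fitEllipse(c);print(n,th,np.round(e[0],1),np.round(e[1],1),ray('wrist',e[0],.062,k).round(4))
E
```

```text
pin 200 [282.9 214. ] [14.6 15.9] [0.5519 0.0149 0.062 ]
pin 225 [282.9 214. ] [14.1 14.4] [0.5519 0.0149 0.062 ]
bad 200 [287.9 211.6] [55.  61.2] [0.4916 0.1696 0.062 ]
bad 225 [287.1 213.1] [54.3 56.7] [0.4922 0.1686 0.062 ]
bad 240 [287.1 213.3] [53.5 56.5] [0.4924 0.1686 0.062 ]
good 200 [284.6 212.5] [54.8 57.1] [0.527  0.3213 0.062 ]
good 225 [284.7 212.5] [54.  56.4] [0.527  0.3213 0.062 ]
good 240 [284.6 212.6] [53.2 55.9] [0.5271 0.3213 0.062 ]
```

```bash
python3 - <<'E'
from h import *
D=down(120)
r.set_gripper(.8)
r.line_to([.527,.3213,.17],D)
print(r.line_to([.527,.3213,.033],velocity=.12,stop_force=12))
r.set_gripper(0,squeeze=50)
o=r.observe();print(o['clock'],o['position'],o['finger_gap'],o['gripper_force'])
r.line_to([.527,.3213,.17],velocity=.2)
r.line_to([.5519,.0149,.17],velocity=.25); r.line_to([.5519,.0149,.105],velocity=.15)
r.sleep(.2);f0=np.array(r.observe()['wrist_force'])
s=r.line_to([.5519,.0149,.046],velocity=.05,stop_force=8)
o=r.observe();print(s,o['clock'],o['position'],o['wrist_force']-f0,o['finger_gap'],o['gripper_force'])
save('side2',camera('side')[120:280,210:370])
E
```

```text
False
8.5333 [0.52736279 0.3215799  0.03378297] 0.4475898693682609 50.770628856244
True 12.6083 [0.55168703 0.01485372 0.04774944] [-3.14145914 -0.07226727  8.23725922] 0.44927933238738976 50.932659563777634
```

The stop came at z 0.0477, against about 0.0478 expected for home, so it fits. Now I release it and take the misfit to the tray.

```bash
python3 - <<'E'
from h import *
r.set_gripper(.8)
r.line_to([.5519,.0149,.17],velocity=.2); r.sleep(.1)
save('w_home',camera('wrist'))
r.move_ptp([.4922,.1686,.17],down(60))
print(r.line_to([.4922,.1686,.033],velocity=.12,stop_force=12))
r.set_gripper(0,squeeze=50)
o=r.observe();print(o['clock'],o['position'],o['finger_gap'],o['gripper_force']);z0=o['position'][2]
r.line_to([.4922,.1686,.2],velocity=.2)
print('tray',[(round(d['score'],2),np.round(d['at'],4).tolist()) for d in (camera('side'),place_of('side','tray'))[1]])
r.move_ptp([.472,-.312,.2],down(60))
r.line_to([.472,-.312,z0+.03],velocity=.15);r.sleep(.2)
s=r.line_to([.472,-.312,z0+.002],velocity=.04,stop_force=5)
o=r.observe();print(s,o['clock'],o['position'],z0,o['wrist_force'])
a=camera('scene')[80:260,150:400];b=camera('side')[90:270,200:450]
save('chk',cv2.resize(np.hstack([a,b]),None,fx=1.6,fy=1.6))
E
```

```text
False
16.7167 [0.49254788 0.16861978 0.03375993] 0.45738548724243583 49.924510437995195
tray [(0.55, [0.4673, -0.3114, 0.0047])]
True 21.4333 [ 0.47161383 -0.31194256  0.03779306] 0.0337599281533738 [-1.88689158 -0.25888869  7.89514985]
```

View pics/chk.png

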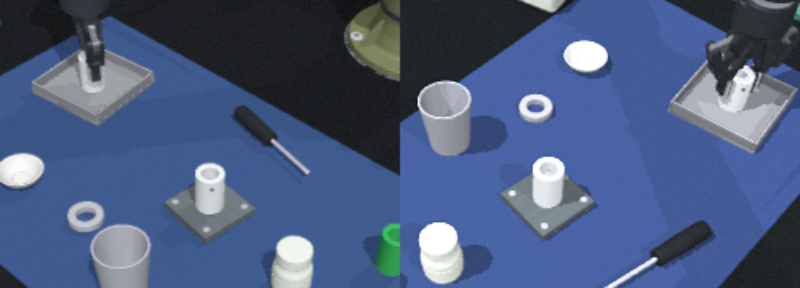

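The misfit is in the tray, stopped exactly 4 mm higher for the tray floor, and the good sleeve stands home on the base. I release the misfit, check it, then draw the good sleeve off and tip it.

```bash
python3 - <<'E'
from h import *
D=down(120)
r.set_gripper(.8)
r.line_to([.472,-.312,.2],velocity=.15); r.sleep(.2)
save('w_tray',camera('wrist'))
r.move_ptp([.5517,.0149,.17],D)
r.line_to([.5517,.0149,.0477],velocity=.12,stop_force=12)
r.set_gripper(0,squeeze=60)
o=r.observe();print(o['clock'],o['position'],o['finger_gap'],o['gripper_force'])
a=camera('scene')[80:260,150:400]
r.line_to([.5517,.0149,.13],velocity=.08)
r.line_to([.5517,.0149,.26],velocity=.15)
Q=D@cv2.Rodrigues(np.array([-np.pi/4,0,0]))[0]
print(np.round(r.inverse_kinematics([.5517,.0149,.28],Q)))
r.move_ptp([.5517,.0149,.28],Q); r.sleep(.5)
o=r.observe();print(o['clock'],o['position'],o['finger_gap'],o['gripper_force'],np.array(o['orientation'])[2])
b=camera('side')[0:300,130:530];c=camera('scene')[0:300,100:500]
save('chk2',np.hstack([c,b]))
E
```

```text
26.2333 [0.5521765  0.01500145 0.04848875] 0.4488311650605319 60.539787005473045
[ 46.  56. -76.  77.   9.  91.  96.]
29.5 [0.55153854 0.01530165 0.28038268] 0.44696783756884667 60.337546703231055 [-1.45948023e-04  7.06064166e-01 -7.08147846e-01]
```

View pics/chk2.png

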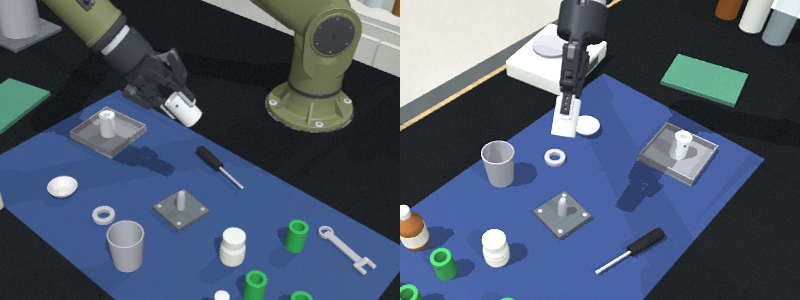

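The picture shows the good sleeve held, tipped about 45° at z ≈ 0.28, with the pin bare at (180,200). The misfit stands upright in the tray at (107,122), and the bystanders have not moved.

```bash
python3 -c "
from rig import job;print(job.hand_in())"
```

```text
the job is handed in; nothing more can be done
None
```

I handed the job in at about 30 s: the wide-bore sleeve went fully home on the pin, was drawn off again and is held about 0.28 m up, tipped about 45°; the misfit, which I picked out by its narrow bore and did not try on the pin, stands upright in the reject tray.

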